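# Level the tip bin, find the tin full of worn bearings and hold it over the bin

### The job

Before lifting any tin, move the red-balled lever at the end of the tilting parts bin until it stands straight up, so that the bin is level. Then heft the three identical closed tins one at a time, going from the robot's own left to its right, lifting each well clear of the table and standing it back upright before taking the next, to find by feel the heaviest, the one full of worn bearings. Finish while still holding that heaviest tin in the gripper, upright over the middle of the bin with its foot at least 12 cm above the bin's rim (do not put it down or let go), with the bin still level, the other two tins standing on the table, and the yo-yo, loupe, brass tool and clear pod left where they were.

Things in the scene. Friction and masses are not known exactly. Their poses are not given: they have to be found in the camera images.
- bin (a joint): angle of the stainless tilting bin and its lever, which turn together about a level axis along y: 0 = lever straight up and bin level; positive = lever leaning towards the robot (-x), bin mouth tipped towards the robot; negative = leaning away. It turns from -0.7 to 1.0 with no detent or stop at 0, starts between 0.4 and 0.85, and friction keeps it where it is left; about 2 to 4 N at the ball moves it
- lever_ball (a point): centre of the red ball, 24 mm in diameter, at the top of the lever (a straight 8 mm steel rod), 110 mm from the hinge axis; it moves with the lever
- lever_hinge (a point): fixed point on the hinge axis at the foot of the lever, 30 mm above the table; the lever's ball moves on a circle of 110 mm radius about it in an upright plane along x
- bin_mouth (a point): fixed point at the centre of the bin's mouth, level with its rim when the bin is level (45 mm above the table); the bin is an open stainless box, 100 mm along x, 170 mm along y, 75 mm deep, clamped at the table's far edge and hanging beyond it; the lever stands beyond its left (+y) end, 116 mm from this point
- tin_a_center (a point): one of three closed tins that look alike: aluminium, orange lid, 54 mm in diameter, 55 mm high, upright on the table; this is its centre, 27.5 mm above its foot, z up its axis. They stand in a row: left (y near 0.22), middle (0), right (-0.22), in any order. Each weighs 0.17 to 0.54 kg (contents may shift 2 mm); the heaviest, which may be any of them, outweighs the next by 0.15 kg or more
- tin_b_center (a point): one of three closed tins that look alike: aluminium, orange lid, 54 mm in diameter, 55 mm high, upright on the table; this is its centre, 27.5 mm above its foot, z up its axis. They stand in a row: left (y near 0.22), middle (0), right (-0.22), in any order. Each weighs 0.17 to 0.54 kg (contents may shift 2 mm); the heaviest, which may be any of them, outweighs the next by 0.15 kg or more
- tin_c_center (a point): one of three closed tins that look alike: aluminium, orange lid, 54 mm in diameter, 55 mm high, upright on the table; this is its centre, 27.5 mm above its foot, z up its axis. They stand in a row: left (y near 0.22), middle (0), right (-0.22), in any order. Each weighs 0.17 to 0.54 kg (contents may shift 2 mm); the heaviest, which may be any of them, outweighs the next by 0.15 kg or more
- yoyo: bystander: teal aluminium yo-yo lying flat, 56 mm in diameter, 41 mm high; origin at the centre of its underside
- loupe: bystander: black magnifier loupe with a glass top, 38 mm in diameter, 27 mm high; origin at the centre of its underside
- seat_tool: bystander: brass bearing seat tool standing on its foot, 34 mm in diameter, 64 mm high; origin at the centre of its underside
- pod: bystander: clear polycarbonate storage pod with bearings in it, 72 by 72 mm, 45 mm high; origin at the centre of its underside
Not all that is in view belongs to the job. Leave any blue or purple look-alike of the part that bears tin_c_center alone.

How it is judged (in metres and radians):
On the way, in this order (a step that is already met when the one before it is completed fails the run):
1. the lever stands upright (bin level) within 0.09 rad and is at rest (value of joint bin between -0.09 and 0.09 rad and velocity of joint bin between -0.1 and 0.1 rad/s), for 0.3 s.
2. the tin on the robot's left is lifted clear of the table (((height (world z) of tin_a_center above 0.05 m and world y of tin_a_center above 0.11 m) or (height (world z) of tin_b_center above 0.05 m and world y of tin_b_center above 0.11 m) or (height (world z) of tin_c_center above 0.05 m and world y of tin_c_center above 0.11 m))), for 0.2 s.
3. the middle tin is lifted clear of the table (((height (world z) of tin_a_center above 0.05 m and world y of tin_a_center between -0.11 and 0.11 m) or (height (world z) of tin_b_center above 0.05 m and world y of tin_b_center between -0.11 and 0.11 m) or (height (world z) of tin_c_center above 0.05 m and world y of tin_c_center between -0.11 and 0.11 m))), for 0.2 s.
4. the tin on the robot's right is lifted clear of the table (((height (world z) of tin_a_center above 0.05 m and world y of tin_a_center below -0.11 m) or (height (world z) of tin_b_center above 0.05 m and world y of tin_b_center below -0.11 m) or (height (world z) of tin_c_center above 0.05 m and world y of tin_c_center below -0.11 m))), for 0.2 s.
5. the heaviest tin is held up over the bin's mouth (((x of tin_a_center in the frame of bin_mouth between -0.04 and 0.04 m and y of tin_a_center in the frame of bin_mouth between -0.065 and 0.065 m and height (world z) of tin_a_center above 0.155 m and contact force between each of tin_b, tin_c and table below 3.7 N) or (x of tin_b_center in the frame of bin_mouth between -0.04 and 0.04 m and y of tin_b_center in the frame of bin_mouth between -0.065 and 0.065 m and height (world z) of tin_b_center above 0.155 m and contact force between each of tin_a, tin_c and table below 3.7 N) or (x of tin_c_center in the frame of bin_mouth between -0.04 and 0.04 m and y of tin_c_center in the frame of bin_mouth between -0.065 and 0.065 m and height (world z) of tin_c_center above 0.155 m and contact force between each of tin_a, tin_b and table below 3.7 N))), for 0.2 s.
At the end, for the whole second after the job is handed in: The heaviest tin (the two left press on the table with under 3.7 N each) is held by the fingers, still, upright within 0.25 rad, centre over 155 mm high and within 40 mm (x) and 65 mm (y) of the bin mouth centre; lever upright within 0.11 rad; the other two tins stand on the table (value of joint bin between -0.11 and 0.11 rad and ((x of tin_a_center in the frame of bin_mouth between -0.04 and 0.04 m and y of tin_a_center in the frame of bin_mouth between -0.065 and 0.065 m and height (world z) of tin_a_center above 0.155 m and contact force between each of tin_b, tin_c and table below 3.7 N and angle between tin_a_center's own z axis and vertical below 0.25 rad and contact force between tin_a and the fingers above 1 N and linear speed of tin_a below 0.03 m/s and height (world z) of tin_b_center between 0.021 and 0.034 m and angle between each of tin_b_center, tin_c_center's own z axis and vertical below 0.12 rad and height (world z) of tin_c_center between 0.021 and 0.034 m) or (x of tin_b_center in the frame of bin_mouth between -0.04 and 0.04 m and y of tin_b_center in the frame of bin_mouth between -0.065 and 0.065 m and height (world z) of tin_b_center above 0.155 m and contact force between each of tin_a, tin_c and table below 3.7 N and angle between tin_b_center's own z axis and vertical below 0.25 rad and contact force between tin_b and the fingers above 1 N and linear speed of tin_b below 0.03 m/s and height (world z) of tin_a_center between 0.021 and 0.034 m and angle between each of tin_a_center, tin_c_center's own z axis and vertical below 0.12 rad and height (world z) of tin_c_center between 0.021 and 0.034 m) or (x of tin_c_center in the frame of bin_mouth between -0.04 and 0.04 m and y of tin_c_center in the frame of bin_mouth between -0.065 and 0.065 m and height (world z) of tin_c_center above 0.155 m and contact force between each of tin_a, tin_b and table below 3.7 N and angle between tin_c_center's own z axis and vertical below 0.25 rad and contact force between tin_c and the fingers above 1 N and linear speed of tin_c below 0.03 m/s and height (world z) of tin_a_center between 0.021 and 0.034 m and angle between each of tin_a_center, tin_b_center's own z axis and vertical below 0.12 rad and height (world z) of tin_b_center between 0.021 and 0.034 m))); the arm keeps its last pose, push and grip.
It fails at once if a tin is lifted while the bin is not level (lever more than 0.2 rad from upright) ((height (world z) of tin_a_center above 0.05 m or height (world z) of tin_b_center above 0.05 m or height (world z) of tin_c_center above 0.05 m) and not (value of joint bin between -0.2 and 0.2 rad)).
It fails at once if the yo-yo is moved more than 20 mm (distance of yoyo from where it was at the start of the episode above 0.02 m).
It fails at once if the loupe is moved more than 20 mm (distance of loupe from where it was at the start of the episode above 0.02 m).
It fails at once if the brass seat tool is moved more than 20 mm (distance of seat_tool from where it was at the start of the episode above 0.02 m).
It fails at once if the clear pod is moved more than 20 mm (distance of pod from where it was at the start of the episode above 0.02 m).
It also fails if it takes over 72 s, if anything falls off the work surface, if the arm or the gripper's body presses on something with over 40 N, if the wrist force passes 120 N, or if a joint passes its speed limit or range.

### The arm

A 6-joint arm with a two-finger parallel gripper is mounted at the origin on the work surface. World frame = base frame: x ahead of the robot, y to its left, z up, the work surface at z = 0. Lengths are in mm, angles in degrees, forces in N, time in s.
With the tool pointing down it reaches from about 350 to 850 mm from the base axis. Payload 8.1 kg.
Tool frame: the origin (TCP) lies at the very end of the fingers, on their centre line; the grasp point (between the pads) lies 19 mm behind it; z points along the fingers, y is the direction in which the jaws open and shut (so a half turn about z gives the same grasp; the last joint's range is limited). The gripper opens to 85 mm and grips with 20 to 120 N. Pads are 22 mm wide; open, the fingers measure 114 mm over their backs; the gripper's body (76 mm by 85 mm) begins 54 mm behind the grasp point. The pads swing forward as they close: fully open they stand 13 mm farther back than shut.
Start: joints at [-77.945, 7.471, 85.268, -0, 87.261, -4.893], TCP at [174.923, -573.94, 231.292] pointing down, gripper open.
Joint ranges: [-169.43, 169.43], [-51.17, 129.36], [1.28, 143.12], [-76.62, 256.62], [0, 156.53], [-152.29, 152.29]. Speed limits (degrees/s): [136.94, 136.94, 159.86, 180, 180, 180].

### API

Orientations are given as [roll, pitch, yaw] about the fixed x, y, z axes, in that order (R = Rz(yaw) Ry(pitch) Rx(roll)).
In Python, from bench import r gives the robot as it stands.
- The arm moves only by the shell command python3 -m crank 'ROWS' [OPENING] [FORCE]. ROWS is JSON, a list that holds one entry, the list of rows, each a list of 6 numbers: the shift along the tool's x, y, z in m, then the turn, a rotation vector about the tool's x, y, z in rad. A call has 1 to 10 rows; each row is the pose to reach, as a shift and turn from the pose measured when the call began, along the tool's axes at that moment; what a row does not reach only later rows make up. A row lasts 1/8 s, in which the tool goes at most 62.5 mm and 10.7 degrees, less where a joint would pass 70% of its speed; a pose out of reach is approached as far as the arm can. A call with a gripper value outside its range is refused whole. OPENING is the closure, from 0 (fully open) to 1 (shut), set as the call begins (- or left out, the last holds). The fingers move at their own pace and stop on an object; FORCE is the grip in N (left out, the last holds). Time passes only in rows, so rows that repeat a pose let the fingers close. It gives the time, the measured TCP pose, the force and the opening at its end, in the units of the state.
- r.sense(): the state, without advancing time (a new reading comes with each control period).
- r.snapshot(name): name is "scene" or "side" or "wrist"; returns (picture, depth): 384x512x3 uint8, blue, green, red; 384x512 float32, mm along the optical axis (not along the pixel's ray), 0 where there is no reading.
- r.get_calibration(name): a dict with "mtx" (3x3 intrinsics, pixels), "k1" (the pictures are not rectified: a ray, as slopes to the right and down, at radius r is drawn at 1 + k1 r^2 times it, then the intrinsics apply), "cam_to_world" (4x4, takes a point from camera to world coordinates). Camera axes: x right, y down, z forward; pixel columns grow to the right and rows downward; lengths in mm; the calibration is good to about 2 mm. A picture is of the moment at which its call begins: read the wrist's pose just before it. get_calibration takes no time and is no camera call; for the wrist camera it gives the pose at the moment of the call.
- r.hand_in(): hands the job in, once; it reports no verdict.
Trained networks look in the newest picture that a camera, given by its name, has taken for a name from the list of things; names that differ only in an ending like _2 or _b are one class to them, and where a whole thing is asked for, a point or a joint stands for the part that bears it (a point fixed in the world has none). Each returns a list of dicts, best first, with "conf" (0 to 1); they miss things now and then, are a little off and sometimes report something else, mostly with a low value. They report only what shows in the picture. A call takes as long as a camera call. They do not tell look-alikes from the thing itself.
- r.look_for(thing, camera): "extent" ([left, top, right, bottom] in pixels, round what is visible of it).
- r.landmark_of(thing, camera): "pixel" ([column, row] in pixels: a listed point, or the origin of a listed thing).
The state is a dict: "time": time; "joint_pos": joint angles; "qd": joint speeds; "joint_efforts": joint torques, N m; "tool_pos": TCP position; "tcp_rot": TCP orientation; "ft_force": force on the tool from outside, world axes, zero at the start; "wrist_torque": the same for the moment, N m; "finger_gap": finger opening in mm.
Only numpy, scipy, OpenCV 4.12 (cv2) and the standard library are available. Lean on these libraries where they do the work, as an engineer would, in place of code of your own. Each camera call takes 0.05 s, during which the arm holds its last target.

## Working session

There is one attempt and no reset: what is moved stays moved. The work goes in short steps, Python scripts to look and compute and a shell command to move; the robot and the scene stay as the last step left them, time stands still between calls to the robot, and variables do not carry over. Pictures are saved under pics/ and viewed, and the job is handed in when it is done.

```bash
ls; mkdir -p pics
python3 - <<'E'
from bench import r
import cv2
print(r.sense())
for n in("scene","side","wrist"):
    p,d=r.snapshot(n); cv2.imwrite(f"pics/{n}0.png",p)
    print(n,r.get_calibration(n))
    for t in("tin_a_center","lever_ball","bin_mouth","lever_hinge","yoyo","loupe","seat_tool","pod"):
        try: print(n,t,[(round(o['conf'],2),[round(float(v)) for v in o['pixel']]) for o in r.landmark_of(t,n)])
        except Exception as e: print(n,t,e)
E
```

```text
pics
{'time': 0.0, 'joint_pos': array([-7.79460841e+01,  7.51492322e+00,  8.53311948e+01, -7.25672238e-04,
        8.72620654e+01, -4.89365745e+00]), 'qd': array([-0.0391007 ,  0.02602007, -0.02259904,  0.01697552, -0.08798837,
       -0.02307953]), 'joint_efforts': array([-1.53085115e-03, -5.69411016e+01, -5.00545406e+01, -4.47909015e-04,
        1.45801704e-02, -2.96805047e-05]), 'tool_pos': array([ 174.78996449, -573.38291519,  230.22801237]), 'tcp_rot': array([-1.79892149e+02, -8.50662009e-03,  1.69476007e+01]), 'ft_force': array([-0.27494057,  0.13881077, -0.478875  ]), 'wrist_torque': array([ 0.00800051,  0.04399172, -0.0001923 ]), 'finger_gap': 85.50737035125238}
scene {'mtx': array([[353.72126531,   0.        , 253.51188827],
       [  0.        , 353.72126531, 195.72420075],
       [  0.        ,   0.        ,   1.        ]]), 'k1': -0.10320446661219644, 'cam_to_world': array([[ 6.60682185e-01,  4.12979357e-01, -6.26854928e-01,
         1.19984871e+03],
       [ 7.50570443e-01, -3.76734315e-01,  5.42876843e-01,
        -5.96232971e+02],
       [-1.19608325e-02, -8.29167840e-
[... 1289 characters left out ...]
]
wrist {'mtx': array([[292.86579495,   0.        , 262.31226134],
       [  0.        , 292.86579495, 187.22198416],
       [  0.        ,   0.        ,   1.        ]]), 'k1': -0.017189951952673966, 'cam_to_world': array([[ 2.91696021e-01, -9.07976790e-01, -3.00818185e-01,
         2.52054770e+02],
       [-9.56511060e-01, -2.76844269e-01, -9.18903880e-02,
        -5.50390013e+02],
       [ 1.54549100e-04,  3.14539981e-01, -9.49244213e-01,
         3.74677638e+02],
       [ 0.00000000e+00,  0.00000000e+00,  0.00000000e+00,
         1.00000000e+00]])}
wrist tin_a_center []
wrist lever_ball []
wrist bin_mouth []
wrist lever_hinge []
wrist yoyo []
wrist loupe []
wrist seat_tool []
wrist pod []
```

View pics/scene0.png

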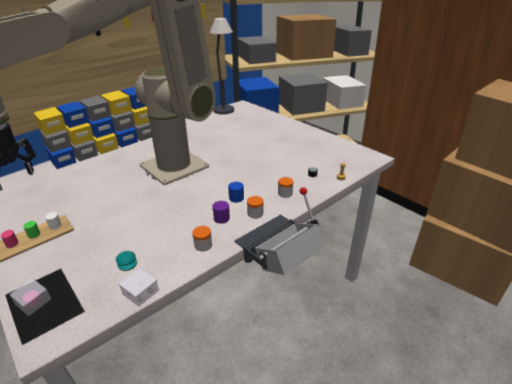

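View pics/side0.png

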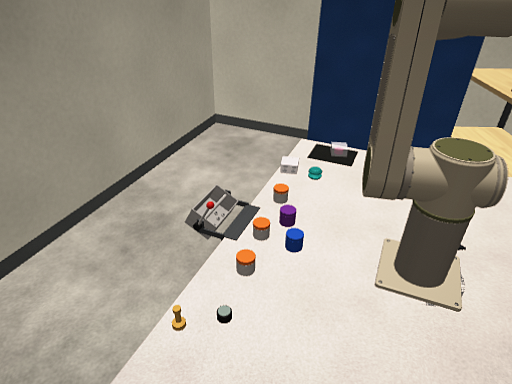

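Both views show three orange-lidded tins: scene (286,187), (256,206), (202,238), and side (246,262), (261,228), (281,193). These are the job's tins, as they are aluminium with orange lids. The blue tin (scene 236,191) and purple tin (scene 221,211) are look-alikes to leave alone. The red ball is at scene (303,191) and side (210,205). The brass tool, loupe, yo-yo and pod are also visible. Next I confirm with crops and localise.

```bash
cat > h.py <<'E'
from bench import r
import numpy as np, cv2
def ray(cal,px):
    K=cal['mtx']; k=cal['k1']; T=cal['cam_to_world']
    u=cv2.undistortPoints(np.array([[px]],float),K,np.array([k,0,0,0,0.]))[0,0]
    return T[:3,3],T[:3,:3]@np.array([u[0],u[1],1.])
def at_z(cal,px,z):
    o,d=ray(cal,px); return o+d*(z-o[2])/d[2]
def at_depth(cal,px,dep):
    o,d=ray(cal,px); return o+d*dep
def tri(c1,p1,c2,p2):
    o1,d1=ray(c1,p1);o2,d2=ray(c2,p2);d1/=np.linalg.norm(d1);d2/=np.linalg.norm(d2)
    s=np.linalg.lstsq(np.c_[d1,-d2],o2-o1,rcond=None)[0]
    a=o1+d1*s[0];b=o2+d2*s[1]; return (a+b)/2,np.linalg.norm(a-b)
def blobs(p,lo,hi,minA=15):
    hsv=cv2.cvtColor(p,cv2.COLOR_BGR2HSV)
    m=cv2.inRange(hsv,np.array(lo),np.array(hi))
    n,l,s,c=cv2.connectedComponentsWithStats(m)
    return [(c[i],s[i],l==i) for i in range(1,n) if s[i][4]>=minA]
def cloud(cal,d,mask):
    v,u=np.nonzero(mask&(d>0))
    return np.array([at_depth(cal,(a,b),d[b,a]) for a,b in zip(u,v)])
E
python3 - <<'E'
from h import *
np.set_printoptions(precision=1,suppress=True)
for n in("scene","side"):
    p,d=r.snapshot(n); c=r.get_calibration(n); np.savez(f"{n}1.npz",p=p,d=d)
    for nm,lo,hi in(("orange",(5,170,120),(14,255,255)),("red",(0,180,90),(3,255,255)),("teal",(80,120,60),(95,255,255)),("brass",(15,120,90),(25,255,255))):
        for cc,s,m in blobs(p,lo,hi):
            if not(100<cc[0]<400 and cc[1]>140):continue
            P=cloud(c,d,m)
            print(n,nm,cc,s,P.mean(0) if len(P) else None, P.min(0) if len(P) else 0,P.max(0) if len(P) else 0)
s=np.load("scene1.npz")['p'][150:310,110:370]; t=np.load("side1.npz")['p'][140:340,150:350]
cv2.imwrite("pics/c1.png",cv2.resize(s,None,fx=3,fy=3,interpolation=cv2.INTER_CUBIC)); cv2.imwrite("pics/c2.png",cv2.resize(t,None,fx=3,fy=3,interpolation=cv2.INTER_CUBIC))
E
```

```text
scene orange [285.4 181.5] [279 178  14   8  95] [466.4 189.9  55. ] [440.9 167.   49.3] [490.4 216.2  58.7]
scene orange [255. 201.] [248 197  15   9 119] [484.9  29.1  55.4] [459.6   5.9  50.3] [508.2  55.8  58.6]
scene orange [201.2 232.2] [193 226  17  13 167] [ 497.9 -192.3   55. ] [ 472.6 -216.4   50.3] [ 521.3 -166.    57.7]
scene red [303.  190.6] [301 188   5   6  25] [624.2 100.  132. ] [615.9  93.  123.7] [630.6 105.7 137.4]
scene teal [125.9 260.4] [116 252  20  18 287] [ 433.3 -405.6   30.9] [ 405.9 -428.6    8.9] [ 450.6 -378.3   42.9]
scene brass [341.3 172.7] [338 164   7  15  56] [537.1 427.5  28.2] [526.  417.3   3.8] [547.5 441.5  66.1]
side orange [280.7 187.6] [274 184  15   9  99] [ 490.4 -184.7   57.4] [ 465.3 -211.6   47.8] [ 515.5 -161.4   61.6]
side orange [261.  222.4] [253 217  17  12 144] [476.7  36.6  57.2] [452.2  10.   50.4] [502.   61.1  61.1]
side orange [245.2 256. ] [236 250  19  13 203] [458.2 197.8  57. ] [433.2 169.7  48. ] [484.  221.   61.1]
side red [209.9 204.5] [207 202   7   7  37] [613.8 111.4 134. ] [605.7 102.3 122.7] [622.9 118.5 141.7]
side teal [314.8 172.5] [309 167  13  12 131] [ 417.3 -390.4   30.9] [ 393.9 -415.3   11.1] [ 443.  -369.7   46.5]
side brass [176.1 308.2] [173 305   8   9  46] [530.5 433.8  62.2] [521.2 385.3   0.6] [573.2 443.8  66. ]
side brass [178.1 321.6] [172 313  14  15 119] [527.1 438.1  20.1] [512.6 416.7  11.6] [546.5 451.6  57.7]
```

View pics/c1.png

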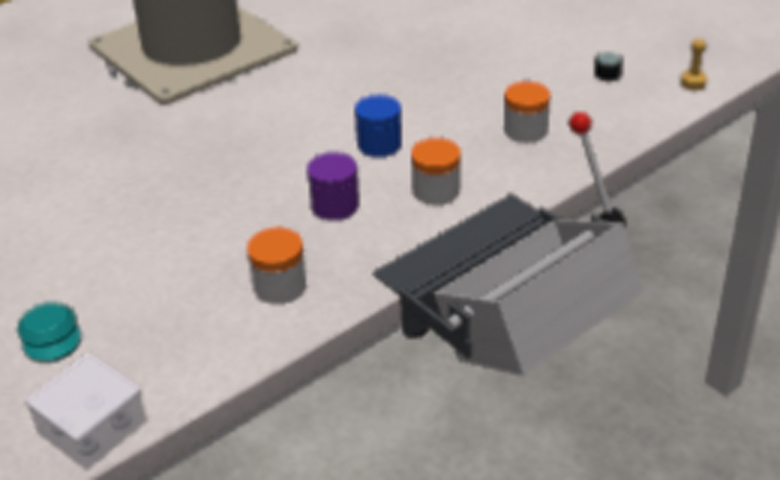

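View pics/c2.png

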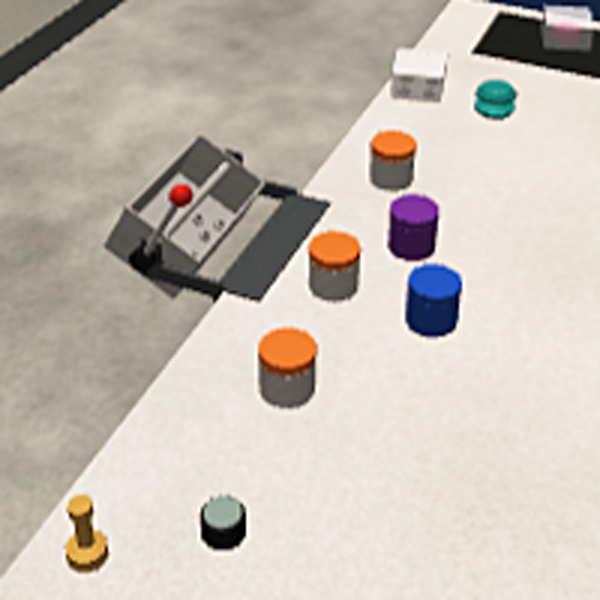

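The crops confirm it: the three orange-lid tins stand near y≈+194, 33 and -188, and the lever ball leans towards the robot. Next, precise positions.

Run:
```python
from h import *
np.set_printoptions(precision=1,suppress=True)
D={};C={}
for n in("scene","side"):
    z=np.load(n+"1.npz");D[n]=(z['p'],z['d']);C[n]=r.get_calibration(n)
print("ball",tri(C['scene'],(303,190.6),C['side'],(209.9,204.5)))
for a,b in(((285.4,181.5),(245.2,256)),((255,201),(261,222.4)),((201.2,232.2),(280.7,187.6))): print("lid",tri(C['scene'],a,C['side'],b))
print("mouth",tri(C['scene'],(285,235),C['side'],(213,204)),"hinge",tri(C['scene'],(316,222),C['side'],(198,227)))
for n in("scene","side"):
    p,d=D[n]
    for nm,lo,hi in(("blue",(105,150,60),(125,255,255)),("purple",(126,120,40),(150,255,255))):
        for cc,s,m in blobs(p,lo,hi,80):
            if not(190<cc[0]<350 and 180<cc[1]<260):continue
            P=cloud(C[n],d,m); Pt=P[P[:,2]>50]
            print(n,nm,cc,Pt.mean(0),Pt.min(0),Pt.max(0))
    # orange top faces
    for cc,s,m in blobs(p,(5,170,120),(14,255,255)):
        if not(100<cc[0]<400 and cc[1]>140):continue
        P=cloud(C[n],d,m); (x,y),R=cv2.minEnclosingCircle(P[:,:2].astype(np.float32)); print(n,"circ",x,y,R)
    # bin region cloud: edges
    vv,uu=np.nonzero(d>0); 
    M=np.zeros(d.shape,bool); M[195:275,180:325]=1
    P=cloud(C[n],d,M); Q=P[(P[:,0]>560)&(P[:,0]<800)&(abs(P[:,1])<150)&(P[:,2]>-100)&(P[:,2]<150)]
    print(n,"bin",len(Q),Q.min(0),Q.max(0)); 
    for zl in range(-60,120,20):
        q=Q[(Q[:,2]>=zl)&(Q[:,2]<zl+20)]
        if len(q): print(zl,len(q),q.min(0)[:2],q.max(0)[:2])
```

```text
ball (array([619.1, 104.6, 127.8]), np.float64(2.144933051542032))
lid (array([461.6, 193.4,  51.6]), np.float64(2.3734589189261563))
lid (array([480. ,  31.7,  52.2]), np.float64(2.7124690533148055))
lid (array([ 493.7, -191.1,   52.2]), np.float64(2.4593619582970256))
mouth (array([668. ,  -9.8,  45.7]), np.float64(10.777988685410756)) hinge (array([668.3, 113.6,  31.2]), np.float64(11.027706094097237))
scene blue [235.8 191.4] [371.4  39.2  54.9] [342.2  16.9  50.1] [392.1  67.2  58.5]
scene purple [220.8 211.6] [431.5 -72.3  55.1] [403.1 -96.8  50.2] [454.9 -47.6  58.5]
scene circ 463.80224609375 190.63658142089844 26.69185447692871
scene circ 483.2041931152344 30.535457611083984 25.320327758789062
scene circ 496.5520324707031 -189.9588165283203 26.988056182861328
scene bin 3539 [ 560.  -149.7  -91.6] [745.3 148.6 116.4]
-60 23 [ 588.1 -109.8] [664.5 -66.5]
-40 108 [ 582.7 -148.3] [702.3 147.8]
-20 506 [ 560.2 -149.3] [743.8 148.1]
0 1415 [ 560.  -149.7] [745.3 148.6]
20 766 [ 620.7 -121.5] [735.5 111.9]
40 505 [ 655.9 -111.9] [726.  113.9]
60 174 [641.4 -95.2] [715.2 109.5]
80 18 [632.1 101.8] [646.2 109.5]
100 14 [626.6 101.3] [637.2 108.3]
side blue [293.9 239.5] [361.6  48.7  57. ] [336.5  18.2  50. ] [387.4  70.8  60.8]
side purple [287.3 215.3] [421.9 -63.2  56.8] [396.8 -90.3  50.1] [449.8 -39.8  61.5]
side circ 490.4601745605469 -186.13150024414062 25.952194213867188
side circ 478.2728271484375 34.98114776611328 26.648061752319336
side circ 459.9544372558594 194.5282745361328 26.870140075683594
side bin 1963 [ 560.  -149.4  -41. ] [741.3 148.7 141.7]
-60 2 [653.1  -6.9] [666.   70.4]
-40 244 [642.2 -97.6] [696.6  75.7]
-20 260 [ 564.1 -112.9] [741.3 148.7]
0 862 [ 560.  -149.4] [740.4 148. ]
20 345 [617.9 -97.8] [731.7 115.9]
40 125 [646.8 -70.5] [719.6 113.6]
60 53 [640.5 -21.8] [709.7 109.7]
80 11 [632.2 104.8] [647.5 109. ]
100 12 [618.2 105.5] [635.5 112.2]
```

```bash
python3 -m crank '[[[0.06,-0.05,0,0,0,-0.12],[0.12,-0.10,0,0,0,-0.25],[0.17,-0.14,0,0,0,-0.38],[0.22,-0.18,0,0,0,-0.51],[0.27,-0.22,0,0,0,-0.64],[0.32,-0.26,0,0,0,-0.77],[0.37,-0.305,0,0,0,-0.90],[0.42,-0.35,0,0,0,-1.03],[0.47,-0.39,0,0,0,-1.16],[0.52,-0.43,0,0,0,-1.275]]]' 0
python3 - <<'E'
from h import *
s=r.sense();print(s['tool_pos'],s['tcp_rot'],s['joint_pos'])
E
```

```text
time: 2.7
tool_pos: [520.2, -50.5, 231.7]
tcp_rot: [179.9, 0.0, 90.2]
ft_force: [0.7, -1.3, 1.0]
finger_gap: 85.5
[520.20538281 -50.47738372 231.72771056] [1.79937548e+02 2.19252520e-02 9.02390321e+01] [-1.11577016e+01 -4.64040478e+00  9.75345045e+01 -9.16455927e-03
  8.70403473e+01 -1.13962777e+01]
```

```bash
python3 -m crank '[[[0.05,0.034,0,0,0,0],[0.10,0.068,0,0,0,0],[0.15,0.100,0,0,0,0],[0.156,0.102,0.03,0,0,0],[0.156,0.102,0.06,0,0,0],[0.156,0.102,0.06,0,0,0]]]' 0
python3 - <<'E'
from h import *
np.set_printoptions(precision=1,suppress=True)
for n in("wrist","side"):
    p,d=r.snapshot(n);c=r.get_calibration(n);cv2.imwrite(f"pics/{n}2.png",p)
    for cc,s,m in blobs(p,(0,150,60),(4,255,255)):
        P=cloud(c,d,m);print(n,cc,s,P.mean(0) if len(P) else 0)
E
```

```text
time: 3.45
tool_pos: [619.4, 106.0, 168.3]
tcp_rot: [-179.7, 0.1, 90.3]
ft_force: [-1.0, -0.4, -0.5]
finger_gap: 85.5
wrist [260.3 215.1] [244 199  34  33 904] [619.1 109.  137.9]
side [210.  204.7] [207 202   7   7  40] [613.5 111.6 133.3]
```

View pics/wrist2.png

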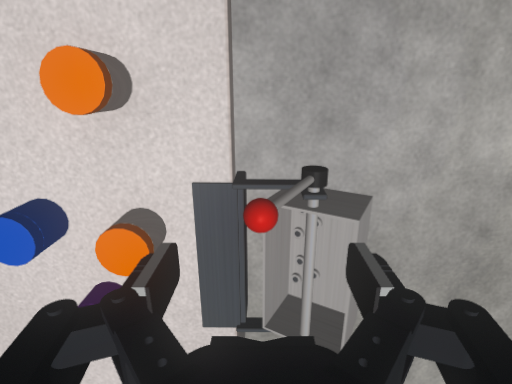

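View pics/side2.png

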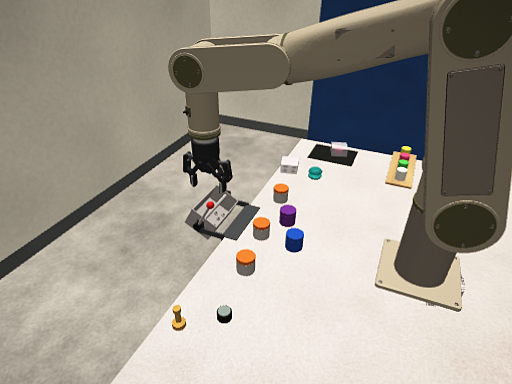

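The wrist view shows the red ball at (260,215), midway between the open fingers in x, with the rod running to the hinge at (313,182). Now descend around it.

```bash
python3 -m crank '[[[0,0.001,0.03,0,0,0],[0,0.001,0.06,0,0,0],[0,0.001,0.062,0,0,0],[0,0.001,0.062,0,0,0]]]' 0
python3 -m crank '[[[0,0,0,0,0,0],[0,0,0,0,0,0],[0,0,0,0,0,0],[0,0,0,0,0,0]]]' 0.5 20
```

```text
time: 4.05
tool_pos: [623.9, 105.6, 112.7]
tcp_rot: [179.8, 0.0, 90.2]
ft_force: [0.5, 0.2, 0.7]
finger_gap: 85.3
time: 4.55
tool_pos: [624.0, 105.7, 112.9]
tcp_rot: [179.8, 0.0, 90.2]
ft_force: [0.5, 0.0, 0.6]
finger_gap: 42.7
```

```bash
python3 -m crank '[[[0,0.008,0,0,0,0],[0,0.016,0,0,0,0],[0,0.024,0,0,0,0],[0,0.032,0,0,0,0],[0,0.040,-0.002,0,0,0],[0,0.045,-0.003,0,0,0],[0,0.045,-0.003,0,0,0],[0,0.045,-0.003,0,0,0]]]' 0.5 20
python3 - <<'E'
from h import *
np.set_printoptions(precision=1,suppress=True)
for n in("wrist","side"):
    p,d=r.snapshot(n);c=r.get_calibration(n);cv2.imwrite(f"pics/{n}3.png",p)
    for cc,s,m in blobs(p,(0,150,60),(4,255,255)):
        P=cloud(c,d,m);print(n,cc,s,P.mean(0) if len(P) else 0)
E
```

```text
time: 5.55
tool_pos: [669.1, 105.8, 116.1]
tcp_rot: [179.7, 0.0, 90.2]
ft_force: [0.7, 0.5, 0.1]
finger_gap: 42.8
wrist [243.3 270.6] [ 219  245   50   52 2017] [660.3 110.2 147.1]
side [196.7 197.9] [194 195   6   7  34] [657.6 112.5 146.2]
```

View pics/wrist3.png

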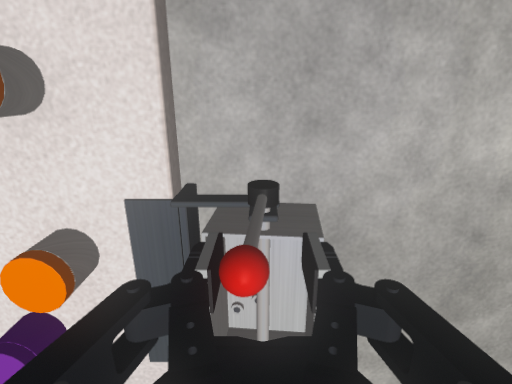

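The wrist view shows the ball at (244,271), held against the robot-side finger with x≈660. The hinge boss is at (263,190). Next I close onto the centre.

```bash
python3 - <<'E'
from h import *
np.set_printoptions(precision=1,suppress=True)
c=r.get_calibration("wrist")
for px in((263,190),(264,330)): print([at_z(c,px,z) for z in(30,45)])
E
python3 -m crank '[[[0,0,0,0,0,0],[0,0,0,0,0,0],[0,0,0,0,0,0],[0,0,0,0,0,0]]]' 1 20
python3 - <<'E'
from h import *
np.set_printoptions(precision=1,suppress=True)
for n in("wrist",):
    p,d=r.snapshot(n);c=r.get_calibration(n);cv2.imwrite(f"pics/{n}4.png",p)
    for cc,s,m in blobs(p,(0,150,60),(4,255,255)):
        P=cloud(c,d,m);print(n,cc,s,P.mean(0) if len(P) else 0)
E
```

```text
[array([669.8, 108.1,  30. ]), array([669.6, 113.3,  45. ])]
[array([671.4, -38.3,  30. ]), array([671.2, -23.6,  45. ])]
time: 6.15
tool_pos: [669.0, 105.9, 116.4]
tcp_rot: [179.7, 0.0, 90.2]
ft_force: [-2.4, -0.2, 3.7]
finger_gap: 22.3
wrist [262.2 270.9] [ 238  245   50   52 2025] [668.7 110.4 147.8]
```

View pics/wrist4.png

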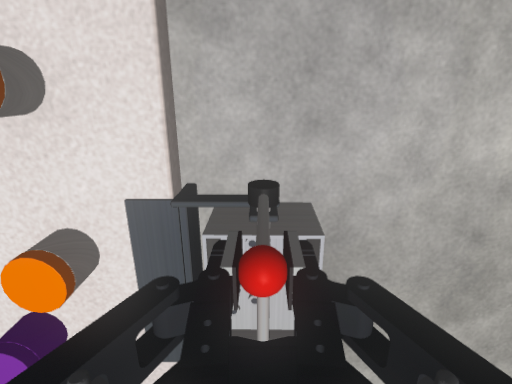

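The ball at (263,271) is in line with the hinge at (263,195), and the bin walls look symmetric, so it is level. Release, retreat upwards and check.

```bash
python3 -m crank '[[[0,0,0,0,0,0],[0,0,0,0,0,0],[0,0,0,0,0,0],[0,0,-0.04,0,0,0],[0,0,-0.09,0,0,0],[0,0,-0.09,0,0,0],[0,0,-0.09,0,0,0]]]' 0.3 20
python3 - <<'E'
from h import *
np.set_printoptions(precision=1,suppress=True)
R={}
for n in("wrist","side","scene"):
    p,d=r.snapshot(n);c=r.get_calibration(n);cv2.imwrite(f"pics/{n}5.png",p)
    for cc,s,m in blobs(p,(0,150,60),(4,255,255)):
        if n!="wrist" and not(150<cc[0]<350 and 150<cc[1]<250): continue
        P=cloud(c,d,m);print(n,cc,s,P.mean(0) if len(P) else 0); R[n]=(c,cc)
    if n=="wrist":
        for cc,s,m in blobs(p,(5,150,100),(15,255,255)):
            P=cloud(c,d,m);print("or",cc,s,P.mean(0))
if len(R)>2: print(tri(*R["scene"],*R["side"]))
E
```

```text
time: 7.08
tool_pos: [668.8, 105.9, 206.4]
tcp_rot: [179.7, 0.0, 90.2]
ft_force: [-0.8, -0.5, -0.7]
finger_gap: 59.8
wrist [261.8 201.5] [247 187  30  30 708] [667.7 109.  147.6]
or [45.8 81.7] [  14   52   65   60 2970] [461.9 194.3  54.9]
or [ 93.9 233.4] [  68  211   53   46 1816] [480.1  34.   54.8]
or [134.3 372.7] [112 358  43  26 847] [ 496.6 -175.3   55.1]
side [194.9 197.1] [192 194   7   7  41] [665.2 111.  146.2]
scene [316.2 193.9] [314 191   6   7  33] [674.8 100.2 144.8]
(array([670.2, 104.7, 140.7]), np.float64(1.8463831107804916))
```

View pics/wrist5.png

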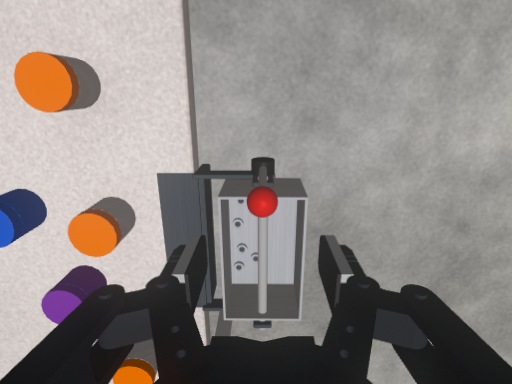

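The bin is level: ball at x≈669, z≈140.7, over a hinge at x≈669.7. Now the left tin.

```bash
python3 -m crank '[[[0.02,-0.05,0,0,0,0],[0.045,-0.105,0,0,0,0],[0.07,-0.16,0,0,0,0],[0.088,-0.207,0,0,0,0],[0.088,-0.207,0.05,0,0,0],[0.088,-0.207,0.10,0,0,0],[0.088,-0.207,0.10,0,0,0],[0.088,-0.207,0.10,0,0,0]]]' 0
python3 - <<'E'
from h import *
np.set_printoptions(precision=1,suppress=True)
s=r.sense();print(s['tool_pos'],s['tcp_rot'],s['ft_force'])
p,d=r.snapshot("wrist");c=r.get_calibration("wrist");cv2.imwrite(f"pics/wrist6.png",p)
for cc,s,m in blobs(p,(5,150,100),(15,255,255)):
    P=cloud(c,d,m);print("or",cc,s,P.mean(0))
E
```

```text
time: 8.22
tool_pos: [461.0, 193.1, 105.1]
tcp_rot: [179.9, 0.0, 90.2]
ft_force: [0.3, 0.4, 0.9]
finger_gap: 85.2
[461.  193.1 105.1] [179.9   0.   90.2] [0.3 0.4 0.9]
or [261.1 206.7] [ 223  171   77   72 4296] [461.1 195.7  57.3]
```

View pics/wrist6.png

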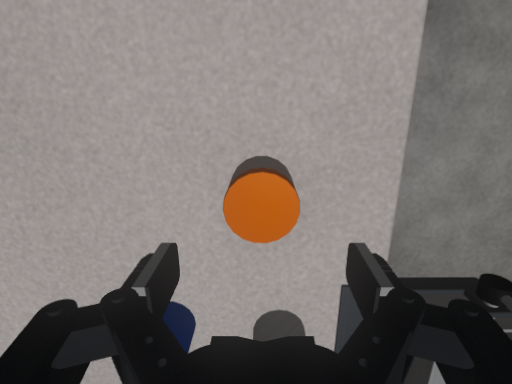

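The tin lid at (261,207) is centred between the fingers. Descend and grip.

```bash
python3 -m crank '[[[0.0015,0,0.04,0,0,0],[0.0015,0,0.075,0,0,0],[0.0015,0,0.091,0,0,0],[0.0015,0,0.091,0,0,0],[0.0015,0,0.091,0,0,0]]]' 0 
python3 -m crank '[[[0,0,0,0,0,0],[0,0,0,0,0,0],[0,0,0,0,0,0],[0,0,0,0,0,0],[0,0,0,0,0,0]]]' 1 40
```

```text
time: 8.9
tool_pos: [463.8, 195.3, 17.0]
tcp_rot: [179.6, -0.1, 90.2]
ft_force: [0.5, -0.4, 0.6]
finger_gap: 85.4
time: 9.52
tool_pos: [464.2, 195.6, 18.6]
tcp_rot: [179.6, -0.1, 90.2]
ft_force: [-6.4, -1.3, 10.8]
finger_gap: 53.4
```

```bash
cat > heft.py <<'E'
from h import *
np.set_printoptions(precision=2,suppress=True)
F=[];E=[]
for i in range(10):
    r.snapshot("wrist"); s=r.sense(); F.append(s['ft_force']);E.append(s['joint_efforts'])
print(s['time'],s['tool_pos'],s['finger_gap'],"F",np.mean(F,0),"sd",np.std(F,0)/3,"tau",np.mean(E,0))
E
python3 -m crank '[[[0,0,-0.015,0,0,0],[0,0,-0.035,0,0,0],[0,0,-0.055,0,0,0],[0,0,-0.06,0,0,0],[0,0,-0.06,0,0,0],[0,0,-0.06,0,0,0],[0,0,-0.06,0,0,0]]]' 1 40
python3 heft.py
```

```text
time: 10.4
tool_pos: [463.1, 195.3, 77.6]
tcp_rot: [179.7, -0.1, 90.2]
ft_force: [-0.4, -0.1, -4.4]
finger_gap: 53.7
10.9 [463.78 195.58  78.57] 53.5777450809813 F [ 0.03 -0.11 -5.16] sd [0.11 0.14 0.21] tau [  0.   -47.73 -48.07  -0.01  -0.05  -0.  ]
```

The left tin reads about 5.2 N. Set it back down.

```bash
python3 -m crank '[[[0,0,0.02,0,0,0],[0,0,0.04,0,0,0],[0,0,0.052,0,0,0],[0,0,0.058,0,0,0],[0,0,0.060,0,0,0],[0,0,0.060,0,0,0],[0,0,0.060,0,0,0]]]' 1 40
```

```text
time: 11.78
tool_pos: [464.8, 195.9, 19.2]
tcp_rot: [179.5, -0.1, 90.2]
ft_force: [0.0, 0.2, -5.6]
finger_gap: 53.9
```

```bash
python3 -m crank '[[[0,0,0.001,0,0,0],[0,0,0.002,0,0,0],[0,0,0.003,0,0,0],[0,0,0.003,0,0,0]]]' 1 40
```

```text
time: 12.28
tool_pos: [465.2, 196.0, 18.5]
tcp_rot: [179.5, -0.1, 90.2]
ft_force: [-11.9, -3.9, 20.5]
finger_gap: 53.8
```

Contact. Release, rise and go to the middle tin at about (480.5, 33).

```bash
python3 -m crank '[[[0,0,0,0,0,0],[0,0,0,0,0,0],[0,0,0,0,0,0],[0,0,-0.05,0,0,0],[0,0,-0.09,0,0,0],[-0.05,0.005,-0.09,0,0,0],[-0.10,0.01,-0.09,0,0,0],[-0.15,0.015,-0.09,0,0,0],[-0.163,0.016,-0.09,0,0,0],[-0.163,0.016,-0.09,0,0,0]]]' 0 40
python3 - <<'E'
from h import *
np.set_printoptions(precision=1,suppress=True)
s=r.sense();print(s['tool_pos'],s['tcp_rot'],s['ft_force'])
p,d=r.snapshot("wrist");c=r.get_calibration("wrist");cv2.imwrite(f"pics/wrist7.png",p)
for cc,s,m in blobs(p,(5,150,100),(15,255,255)):
    P=cloud(c,d,m);print("or",cc,s,P.mean(0))
p,d=r.snapshot("side");cv2.imwrite(f"pics/side7.png",p[120:320,130:400])
E
```

```text
time: 13.52
tool_pos: [481.0, 32.5, 108.2]
tcp_rot: [179.5, -0.1, 90.1]
ft_force: [-0.5, 0.1, 0.1]
finger_gap: 85.2
[481.   32.5 108.2] [179.5  -0.1  90.1] [-0.5  0.1  0.1]
or [258.2 205.6] [ 221  169   75   74 4286] [478.3  35.3  56.1]
```

View pics/wrist7.png

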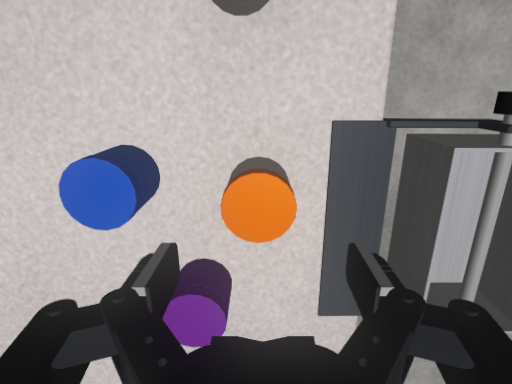

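View pics/side7.png

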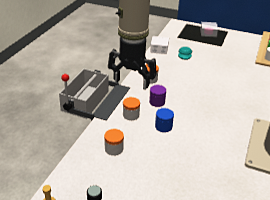

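Run:
```python
from h import *
np.set_printoptions(precision=1,suppress=True)
p,d=r.snapshot("wrist");c=r.get_calibration("wrist")
for px in((330,150),(336,150),(345,180),(340,230),(326,240),(330,280),(375,200)): print(px,p[px[1],px[0]],at_depth(c,px,d[px[1],px[0]]))
```

```text
(330, 150) [107 107 111] [540.1  66.3   1.7]
(336, 150) [86 80 78] [544.3  67.    5.3]
(345, 180) [83 78 75] [554.4  40.5   5.7]
(340, 230) [82 78 76] [554.4  -8.5   5.1]
(326, 240) [84 81 80] [542.  -18.8   5.5]
(330, 280) [82 78 76] [549.9 -64.9   3.2]
(375, 200) [79 73 69] [583.2  21.8   6. ]
```

The plate is only 6 mm high and starts at x≈541, and blue and purple are clear of the fingers. Descend on the middle tin.

```bash
python3 -m crank '[[[0.0015,-0.002,0.04,0,0,0],[0.0015,-0.003,0.075,0,0,0],[0.0015,-0.004,0.092,0,0,0],[0.0015,-0.004,0.092,0,0,0],[0.0015,-0.004,0.092,0,0,0]]]' 0 
python3 -m crank '[[[0,0,0,0,0,0],[0,0,0,0,0,0],[0,0,0,0,0,0],[0,0,0,0,0,0],[0,0,0,0,0,0]]]' 1 40
python3 -m crank '[[[0,0,-0.015,0,0,0],[0,0,-0.035,0,0,0],[0,0,-0.055,0,0,0],[0,0,-0.06,0,0,0],[0,0,-0.06,0,0,0],[0,0,-0.06,0,0,0],[0,0,-0.06,0,0,0]]]' 1 40
python3 heft.py
```

```text
time: 14.3
tool_pos: [478.8, 36.0, 17.6]
tcp_rot: [179.4, -0.1, 90.3]
ft_force: [0.1, 0.0, -0.8]
finger_gap: 85.8
time: 14.92
tool_pos: [480.1, 36.0, 19.2]
tcp_rot: [179.3, -0.1, 90.3]
ft_force: [-2.5, 0.7, 8.4]
finger_gap: 53.8
time: 15.8
tool_pos: [478.6, 35.9, 78.3]
tcp_rot: [179.4, -0.1, 90.3]
ft_force: [-0.7, -0.4, -1.5]
finger_gap: 53.4
16.3 [479.32  35.86  79.23] 53.362101238175775 F [-0.04  0.   -2.3 ] sd [0.06 0.23 0.22] tau [ -0.   -42.75 -46.78   0.01  -0.09  -0.  ]
```

The middle tin reads about 2.3 N, so it is lighter. Put it back.

```bash
python3 -m crank '[[[0,0,0.02,0,0,0],[0,0,0.04,0,0,0],[0,0,0.052,0,0,0],[0,0,0.059,0,0,0],[0,0,0.062,0,0,0],[0,0,0.062,0,0,0],[0,0,0.062,0,0,0]]]' 1 40
```

```text
time: 17.18
tool_pos: [480.1, 36.0, 19.2]
tcp_rot: [179.3, -0.1, 90.3]
ft_force: [-12.5, -0.1, 19.8]
finger_gap: 53.6
```

```bash
python3 -m crank '[[[0,0,0,0,0,0],[0,0,0,0,0,0],[0,0,0,0,0,0],[0,0,-0.05,0,0,0],[0,0,-0.09,0,0,0],[-0.06,0.004,-0.09,0,0,0],[-0.12,0.008,-0.09,0,0,0],[-0.18,0.012,-0.09,0,0,0],[-0.226,0.014,-0.09,0,0,0],[-0.226,0.014,-0.09,0,0,0]]]' 0 40
python3 - <<'E'
from h import *
np.set_printoptions(precision=1,suppress=True)
s=r.sense();print(s['tool_pos'],s['tcp_rot'],s['ft_force'])
p,d=r.snapshot("wrist");c=r.get_calibration("wrist");cv2.imwrite(f"pics/wrist8.png",p)
for cc,s,m in blobs(p,(5,150,100),(15,255,255)):
    P=cloud(c,d,m);print("or",cc,s,P.mean(0))
E
```

```text
time: 18.42
tool_pos: [494.1, -193.3, 108.8]
tcp_rot: [179.3, -0.1, 90.1]
ft_force: [0.1, 0.6, 0.3]
finger_gap: 85.3
[ 494.1 -193.3  108.8] [179.3  -0.1  90.1] [0.1 0.6 0.3]
or [259.2 201.4] [ 222  166   75   72 4197] [ 492.1 -186.4   56. ]
```

View pics/wrist8.png

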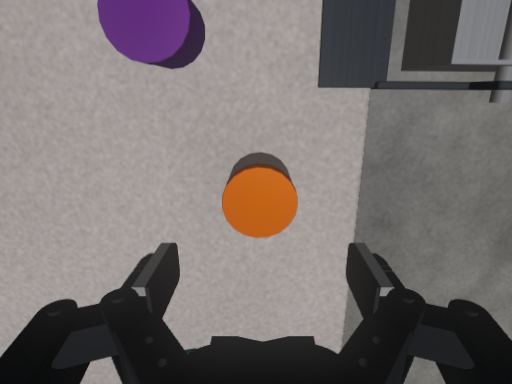

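The right tin's lid is at (260,201), about 5.5 mm towards +y of the TCP. Correct for that and grip.

```bash
python3 -m crank '[[[0.005,-0.001,0.04,0,0,0],[0.0055,-0.002,0.075,0,0,0],[0.0055,-0.003,0.092,0,0,0],[0.0055,-0.003,0.092,0,0,0],[0.0055,-0.003,0.092,0,0,0]]]' 0 
python3 -m crank '[[[0,0,0,0,0,0],[0,0,0,0,0,0],[0,0,0,0,0,0],[0,0,0,0,0,0],[0,0,0,0,0,0]]]' 1 40
python3 -m crank '[[[0,0,-0.015,0,0,0],[0,0,-0.035,0,0,0],[0,0,-0.055,0,0,0],[0,0,-0.06,0,0,0],[0,0,-0.06,0,0,0],[0,0,-0.06,0,0,0],[0,0,-0.06,0,0,0]]]' 1 40
python3 heft.py
```

```text
time: 19.1
tool_pos: [493.1, -185.9, 18.1]
tcp_rot: [179.3, -0.1, 90.2]
ft_force: [-0.3, -0.2, -0.4]
finger_gap: 85.6
time: 19.73
tool_pos: [494.2, -186.5, 19.9]
tcp_rot: [179.1, -0.0, 90.1]
ft_force: [-0.9, 0.8, 8.9]
finger_gap: 53.9
time: 20.6
tool_pos: [492.7, -186.2, 78.9]
tcp_rot: [179.2, -0.1, 90.1]
ft_force: [0.7, -0.1, -3.2]
finger_gap: 53.6
21.1 [ 493.32 -186.56   79.87] 53.61176123368339 F [ 0.15  0.01 -2.6 ] sd [0.17 0.12 0.18] tau [  0.   -49.67 -46.97   0.05  -0.1   -0.  ]
```

The right tin reads about 2.6 N, so the left tin (5.2 N) is clearly the heaviest. Put this one back.

```bash
python3 -m crank '[[[0,0,0.02,0,0,0],[0,0,0.04,0,0,0],[0,0,0.052,0,0,0],[0,0,0.059,0,0,0],[0,0,0.062,0,0,0],[0,0,0.062,0,0,0],[0,0,0.062,0,0,0]]]' 1 40
python3 -m crank '[[[0,0,0,0,0,0],[0,0,0,0,0,0],[0,0,0,0,0,0],[0,0,-0.05,0,0,0],[0,0,-0.10,0,0,0],[0,0,-0.10,0,0,0]]]' 0 40
python3 - <<'E'
from h import *
np.set_printoptions(precision=1,suppress=True)
p,d=r.snapshot("wrist");c=r.get_calibration("wrist");cv2.imwrite(f"pics/wrist9.png",p)
for cc,s,m in blobs(p,(5,150,100),(15,255,255)):
    P=cloud(c,d,m);print("or",cc,s,P.mean(0))
p,d=r.snapshot("side");cv2.imwrite(f"pics/side9.png",p)
for cc,s,m in blobs(p,(5,150,100),(15,255,255)):
    P=cloud(r.get_calibration("side"),d,m);print("or",cc,s,P.mean(0) if len(P) else 0)
print(r.sense()['tool_pos'],r.sense()['tcp_rot'])
E
```

```text
time: 21.98
tool_pos: [494.6, -186.6, 19.8]
tcp_rot: [179.1, -0.0, 90.2]
ft_force: [-8.6, 4.4, 13.8]
finger_gap: 53.6
time: 22.72
tool_pos: [496.4, -188.4, 125.1]
tcp_rot: [178.7, 0.2, 90.2]
ft_force: [0.2, 0.8, -0.2]
finger_gap: 85.4
or [257.3 199.9] [ 223  167   70   66 3592] [ 492.2 -187.8   53.5]
or [280.3 188.1] [273 184  15  10 114] [ 491.  -182.3   56.4]
or [260.8 223.1] [253 217  17  13 178] [476.7  38.1  55.8]
or [243.7 256.4] [234 249  20  16 240] [462.3 199.5  55.7]
[ 493.5 -186.9  120.3] [179.1   0.   90.2]
```

View pics/side9.png

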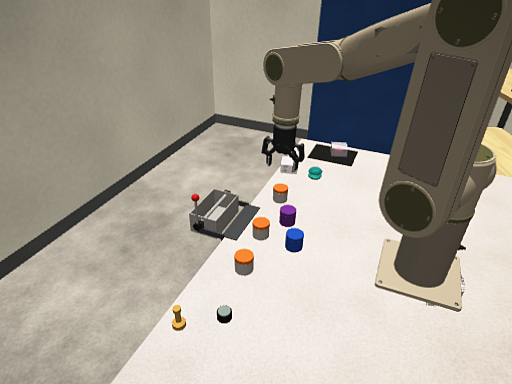

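All three tins stand upright at side (244,260), (261,228) and (281,193), with the lever still upright at (195,198). Go back to the left tin.

```bash
python3 -m crank '[[[0.05,-0.004,0,0.005,0,0],[0.10,-0.008,0,0.01,0,0],[0.16,-0.012,0,0.015,0,0],[0.22,-0.016,0,0.015,0,0],[0.28,-0.02,0,0.015,0,0],[0.34,-0.025,0,0.015,0,0],[0.383,-0.029,0,0.015,0,0],[0.383,-0.029,0.01,0.015,0,0],[0.383,-0.029,0.01,0.015,0,0]]]' 0 40
python3 - <<'E'
from h import *
np.set_printoptions(precision=1,suppress=True)
p,d=r.snapshot("wrist");c=r.get_calibration("wrist");cv2.imwrite(f"pics/wrist10.png",p)
for cc,s,m in blobs(p,(5,150,100),(15,255,255)):
    P=cloud(c,d,m);print("or",cc,s,P.mean(0))
s=r.sense();print(s['tool_pos'],s['tcp_rot'])
E
```

```text
time: 23.95
tool_pos: [461.9, 195.1, 107.1]
tcp_rot: [-179.8, 0.1, 90.2]
ft_force: [0.6, -0.3, -1.0]
finger_gap: 85.4
or [267.2 207.6] [ 230  173   75   70 4175] [465.8 195.5  57.1]
[462.5 194.7 107.9] [-179.9    0.1   90.1]
```

View pics/wrist10.png

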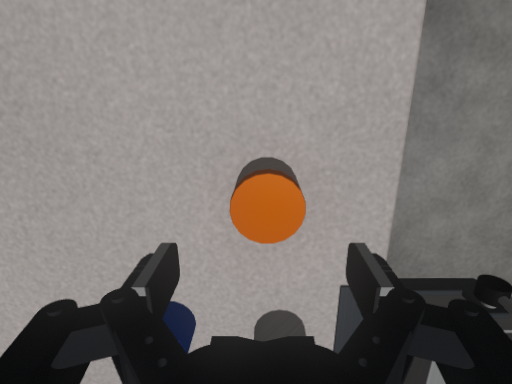

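```bash
python3 -m crank '[[[0.001,0.003,0.04,0,0,0],[0.001,0.002,0.075,0,0,0],[0.001,0.0015,0.091,0,0,0],[0.001,0.0015,0.091,0,0,0],[0.001,0.0015,0.091,0,0,0]]]' 0 
python3 -m crank '[[[0,0,0,0,0,0],[0,0,0,0,0,0],[0,0,0,0,0,0],[0,0,0,0,0,0],[0,0,0,0,0,0]]]' 1 50
python3 -m crank '[[[0,0,-0.015,0,0,0],[0,0,-0.04,0,0,0],[0,0,-0.075,0,0,0],[0,0,-0.11,0,0,0],[0,0,-0.15,0,0,0],[0,0,-0.19,0,0,0],[0,0,-0.21,0,0,0],[0,0,-0.21,0,0,0]]]' 1 50
python3 heft.py
```

```text
time: 24.62
tool_pos: [465.2, 195.6, 18.4]
tcp_rot: [180.0, 0.1, 90.1]
ft_force: [-0.9, 0.1, 0.4]
finger_gap: 85.5
time: 25.25
tool_pos: [466.2, 196.0, 20.1]
tcp_rot: [179.9, 0.0, 90.1]
ft_force: [-4.0, -0.6, 8.3]
finger_gap: 53.5
time: 26.25
tool_pos: [466.4, 196.4, 231.6]
tcp_rot: [179.7, -0.0, 90.1]
ft_force: [-0.0, -0.2, -5.8]
finger_gap: 53.2
26.75 [465.46 196.07 229.59] 53.3842741652624 F [-0.24 -0.11 -5.11] sd [0.12 0.18 0.25] tau [  0.01 -46.45 -53.41  -0.02   0.    -0.  ]
```

```bash
python3 -m crank '[[[-0.012,0.012,0,0,0,0],[-0.037,0.037,0,0,0,0],[-0.065,0.065,0,0,0,0],[-0.093,0.093,0,0,0,0],[-0.121,0.121,0,0,0,0],[-0.149,0.148,0,0,0,0],[-0.177,0.175,0,0,0,0],[-0.198,0.195,0,0,0,0],[-0.207,0.204,0,0,0,0],[-0.207,0.204,0,0,0,0]]]' 1 50
python3 -m crank '[[[0,0,0,0,0,0],[0,0,0,0,0,0],[0,0,0,0,0,0],[0,0,0,0,0,0]]]' 1 50
python3 - <<'E'
from h import *
np.set_printoptions(precision=1,suppress=True)
R={}
for n in("wrist","side","scene"):
    p,d=r.snapshot(n);c=r.get_calibration(n);cv2.imwrite(f"pics/{n}11.png",p)
    for cc,s,m in blobs(p,(0,150,60),(4,255,255)):
        if n!="wrist" and not(150<cc[0]<350 and 150<cc[1]<250): continue
        P=cloud(c,d,m);print(n,"red",cc,P.mean(0) if len(P) else 0); R[n]=(c,cc)
    for nm,lo,hi in(("orange",(5,150,100),(14,255,255)),("teal",(80,120,60),(95,255,255)),("brass",(15,120,90),(25,255,255))):
      for cc,s,m in blobs(p,lo,hi):
        if n!="wrist" and not(100<cc[0]<400 and cc[1]>100): continue
        P=cloud(c,d,m);print(n,nm,cc,P.mean(0) if len(P) else 0)
if len(R)>2: print(tri(*R["scene"],*R["side"]))
s=r.sense();print(s['tool_pos'],s['tcp_rot'],s['ft_force'],s['finger_gap'])
E
```

```text
time: 28.0
tool_pos: [670.0, -11.4, 229.4]
tcp_rot: [180.0, 0.0, 90.0]
ft_force: [0.2, 0.5, -5.1]
finger_gap: 53.2
time: 28.5
tool_pos: [669.9, -11.0, 229.7]
tcp_rot: [180.0, 0.0, 90.1]
ft_force: [0.4, 0.5, -4.4]
finger_gap: 53.4
wrist red [260.9  36.9] [668.7 104.7 149.1]
wrist orange [ 87.7 126.7] [482.2  32.5  55.8]
wrist orange [262.6 237.3] [670.    9.1 259.7]
wrist orange [135.4 282.8] [ 512.4 -157.    66.6]
wrist orange [310.6 315.9] [691.7 -27.7 265.3]
wrist orange [258. 336.] [ 664.6 -108.   197.7]
wrist teal [123.  379.5] [ 446.9 -370.5   28.6]
wrist brass [262.3 284.5] [669.7 -11.  265.6]
side red [194.9 197.1] [664.8 111.2 146.2]
side orange [210.2 146.4] [667.5  -2.3 264.9]
side orange [280.2 188.1] [ 491.6 -182.8   56.1]
side orange [260.7 223. ] [477.1  38.   55.9]
side teal [314.8 172.5] [ 417.4 -390.2   31.2]
side brass [395.6 153.6] [ 136.1 -733.2   18.1]
side brass [394.3 177.5] [ 119.1 -514.3   15.5]
side brass [177.5 317.8] [527.9 437.1  32.4]
scene red [316.3 193.8] [675.1 100.  145.4]
scene orange [288.2 172.7] [672.4 -22.1 263.5]
scene orange [255.2 201.9] [487.6  27.3  54.1]
scene orange [201.6 233.3] [ 501.4 -193.4   53.7]
scene teal [125.8 260.4] [ 433.3 -405.5   31.1]
scene brass [122.9 105.5] [-351.7  -31.2  182.9]
scene brass [341.3 172.7] [537.  427.5  28.2]
(array([670.1, 105. , 140.9]), np.float64(1.913676711060023))
[669.9 -11.3 229.5] [180.   0.  90.] [-1.  -0.5 -5.1] 53.308441213649736
```

View pics/side11.png

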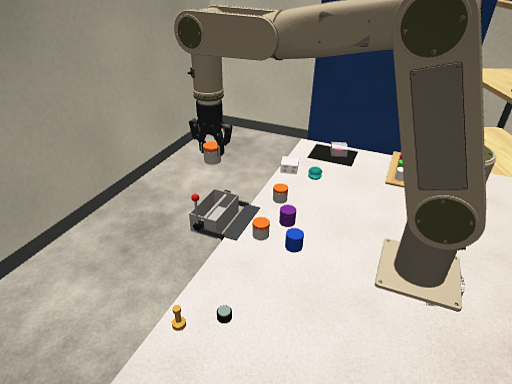

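View pics/scene11.png

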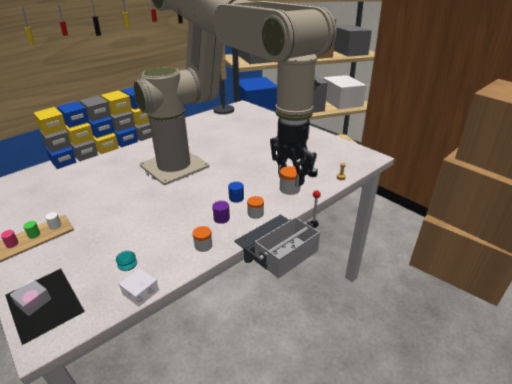

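View pics/wrist11.png

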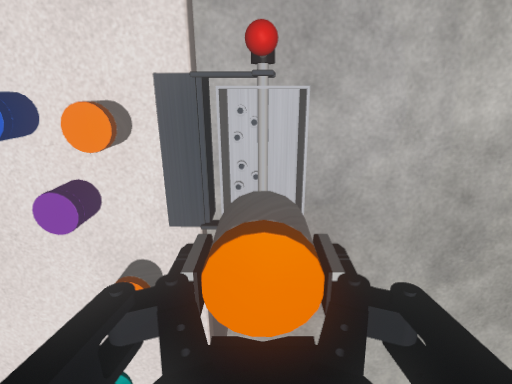

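The tin hangs upright in the gripper over the middle of the bin (scene 288,180; side 211,152). The lever is vertical and the bin level. The other two tins stand on the table, and the bystanders have not moved. Hand in.

```bash
python3 -c "
from bench import r
print(r.hand_in())"
```

```text
the job is handed in; nothing more can be done
None
```

I levelled the bin first, then hefted the three orange-lidded tins left, middle, right. The left one was clearly the heaviest, reading about 5.2 N against 2.3 N (middle) and 2.6 N (right). I picked it up again (5.1 N) and handed in at about 28.7 s while holding it upright over the bin. The hand-in reports no verdict.

Last checks before hand-in:
- **Held tin:** the tool was at (670, -11) mm, pointing straight down, against a bin mouth found at about (669.5, -11). The tin's centre was about 235 mm high, so its foot was about 16 cm above the rim.
- **Lever:** the ball was at x≈670, z≈141 over the hinge at about 670, so the bin was level to within about 0.02 rad.
- **Other tins and bystanders:** the other two tins were upright on the table. The yo-yo and brass tool measured unchanged. I checked the loupe, the pod and the blue and purple look-alikes by eye only, and they looked unmoved.

No check failed. Positions taken from the scene and side cameras alone differed by about 8–10 mm, because each camera sees only the near surface. Triangulating the two agreed with the wrist camera within about 2–4 mm.

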